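# Mount a steel post in a spring-plunger post holder

### The arm

A 6-joint arm with a two-finger parallel gripper is mounted at the origin on a cart in front of the work surface, level with it; the furniture and walls round the work are solid. World frame = base frame: x ahead of the robot, y to its left, z up, the work surface at z = 0. Lengths are in m, angles in degrees, forces in N, time in s.
With the tool pointing down it reaches from about 0.4 to 0.825 m from the base axis. Payload 7 kg.
Tool frame: the origin (TCP) lies on the centre line of the jaws, within the pads' length; the fingertips stand 8 mm ahead of it and the grasp point (between the pads) lies 11 mm behind it; z points along the fingers, y is the line along which they close (so a half turn about z gives the same grasp; the last joint's range is limited). The gripper opens to 88 mm and grips with 3 to 60 N. Pads are 19 mm wide; open, the fingers measure 130 mm over their backs; the gripper's body (78 mm by 193 mm) begins 47 mm behind the grasp point.
Start: joints at [-54.196, 20.546, 0.682, 0, -70.136, -16.507], TCP at [0.223, -0.637, 0.235] pointing down, gripper open.
Joint ranges: [-176.03, 176.03], [-82.01, 121.73], [-58.28, 71.71], [-173.87, 95.51], [-174.79, -0.11], [-173.66, 173.66]. Speed limits (degrees/s): [136.94, 136.94, 172.46, 180, 180, 180].

### API

Orientations are given as [roll, pitch, yaw] about the fixed x, y, z axes, in that order (R = Rz(yaw) Ry(pitch) Rx(roll)).
In Python, from plant import ctrl, vision gives the robot as it stands. The module is installed in compiled form; this text tells all that it offers.
- The arm moves only by the tool move_arm, never from a script. Its argument "moves" is one flat list of numbers, 7 for each row, row after row: the finger opening in cm, from 0 to 8.76, then the shift along the tool's x, y, z in cm, then the turn, a rotation vector about the tool's x, y, z in rad. A call has 1 to 8 rows; each row shifts and turns the commanded pose from where the row before left it, along the tool's axes as they then stand; what a row does not reach is not made up. A row lasts 1/10 s, in which the tool goes at most 50 mm and 8.59 degrees, less where a joint would pass 70% of its speed; a pose out of reach is approached as far as the arm can. A call with a gripper value outside its range is refused whole. The fingers move at their own pace and stop on an object; the grip force is fixed at half the most. Time passes only in rows, so rows that do not move let the fingers close. It gives the time, the measured TCP pose, the force, the opening and the grip force at its end, in the units of the state.
- ctrl.get_obs(): the state, without advancing time (a new reading comes with each control period).
- vision.snapshot(name): name is "side" or "top" or "wrist"; returns (picture, depth): 384x512x3 uint8, red, green, blue; 384x512 float32, m along the optical axis (not along the pixel's ray), 0 where there is no reading.
- vision.camera_model(name): a dict with "vertical_fov" (degrees; the focal length in pixels is half the picture's height over the tangent of half this angle, whatever the lens; pixels are square), "cx", "cy" (the principal point, pixels), "cam_to_world" (4x4, takes a point from camera to world coordinates). Camera axes: x right, y down, z forward; pixel columns grow to the right and rows downward; lengths in m; the calibration is good to about 2 mm. A picture is of the moment at which its call begins: read the wrist's pose just before it. camera_model takes no time and is no camera call; for the wrist camera it gives the pose at the moment of the call.
- ctrl.close_job(): hands the job in; it is judged then, once.
The state is a dict: "clock": time; "joint_pos": joint angles; "qvel": joint speeds; "tau": joint torques, N m; "tool_pos": TCP position; "orientation": TCP orientation; "force": force on the tool from outside, world axes, zero at the start; "moment": the same for the moment, N m; "opening": finger opening in m; "gripper_force": force on a finger pad.
Only numpy, scipy, OpenCV 4.12 (cv2) and the standard library are available. Lean on these libraries where they do the work, as an engineer would, in place of code of your own. Each camera call takes 0.05 s, during which the arm holds its last target. There are 200 camera calls.

### The job

Take the taller, thicker steel post out of the wooden storage block and push it foot first, upright, into the bore of the aluminium post holder, past the spring plunger in its side, until it is fully home: the small sprung seat hidden in the bore must be pressed right down onto its hard stop. Feel for the stop and do not force the post (about 15 N of push is plenty, never over 25 N), then let it go so that the plunger grips it there. Leave the thin post and the other things on the bench as they are.

Things in the scene. Friction and masses are not known exactly. Their poses are not given: they have to be found in the camera images.
- post: the post to mount: steel rod 16 mm thick and 110 mm long, its lowest 6 mm tapering to 9 mm across at the foot, with a dark cylindrical head above it, 26 mm in diameter and 24 mm high (and a small 3 mm button on top, 137 mm in all); 0.2 kg. Origin: centre of the foot's underside, z up along the rod. Starts upright in one of the two holes of the storage block, foot 10 mm above the bench, rod loose in the hole; take it by the head.
- thin_post: a second post, not to be moved: rod 10 mm thick and 85 mm long with the same 26 mm head (112 mm in all). Origin: centre of its foot. It stands in the other hole of the storage block, 64 mm from the first.
- rack: wooden storage block, fixed: 60 mm (x) by 124 mm (y) by 50 mm high, with two blind holes 22 mm wide and 40 mm deep at y = -32 and +32 mm. Origin: centre of the underside.
- holder: aluminium post holder, fixed to the bench: foot plate 84 mm (x) by 46 mm (y) by 10 mm, on it a block 44 x 44 mm whose top is 72 mm above the bench, with a vertical bore 18 mm wide. Origin: centre of the underside, on the bore's axis; z up; the spring plunger enters from its +y side, 52 mm above the bench (20 mm below the mouth).
- mouth (a point): centre of the bore's mouth, on the holder's top, 72 mm above the bench; the edge has a 2.5 mm chamfer. The seat in the bore is set to a different height each time, not measured and not seen from outside: pressed right down, its flat top lies anywhere from 58 to 36 mm below the mouth.
- seat (a joint): travel of the sprung seat (m), a brass disc hidden in the bore, on which the post's foot comes to stand: 0 = free, 0.003 = pressed right down onto its hard stop, as it must be in the end. Spring force 0.5 N at 0, 2 N at 0.003, too weak to lift the gripped post again. The hard stop is felt as a steep rise of the force.
- plunger (a joint): travel of the spring plunger (m): 0 = free, its round nose reaching 5 mm into the bore; it is pushed out to about 0.0025 by a rod in the bore. Spring force 6 N at 0 and 8.5 N at 0.0025. Riding over its nose takes up to about 12 N of push, sliding on to the seat about 3 to 6 N; the post's own weight does not carry it down.
- timer: bystander: flat white timer, 62 x 62 x 18 mm; origin centre of underside.
- screwdriver: bystander: red-handled screwdriver lying flat, 145 mm long; origin centre of underside.
- white_pot: bystander: small white pot lying on its side, 41 x 34 x 34 mm; origin centre of underside.
- vial_1: bystander: capped glass vial, 26 mm in diameter, 55 mm high; origin centre of underside.
- petri_dish: bystander: flat round dish, 59 mm in diameter, 13 mm high; origin centre of underside.
- slide_box: bystander: flat cardboard box, 32 x 84 x 29 mm; origin centre of underside.
Not all that is in view belongs to the job. Leave any pink look-alike of the post alone.

How it is judged:
By the outcome, as a careful person would: the job done as asked, in the order asked, and still so for the second after the job is handed in, with the robot touching nothing.
It also fails if it takes over 72 s, if anything falls off the work surface, if the arm or the gripper's body presses on something with over 40 N, if the wrist force passes 120 N, or if a joint passes its speed limit or range.

## Working session

There is one attempt and no reset: what is moved stays moved. The work goes in short steps, Python scripts to look and compute and a tool call to move; the robot and the scene stay as the last step left them, time stands still between calls to the robot, and variables do not carry over. Pictures are saved under pics/ and viewed, at most 10 in all, crops included, and the job is handed in when it is done.

Besides the shell and the picture viewer there is one more tool, called after "Emit:" by a JSON object that holds its "api" and its "payload", one argument or row to a line. move_arm: Moves the arm, as the interface text tells. Its arguments: {"type":"object","properties":{"moves":{"type":"array"}},"required":["moves"]}

```bash
mkdir -p pics; cat > h.py <<'E'
import numpy as np, cv2
from plant import ctrl, vision
def snap(n,f):
    m=vision.camera_model(n); p,d=vision.snapshot(n)
    cv2.imwrite(f'pics/{f}.png',p[:,:,::-1]); np.savez(f'pics/{f}.npz',p=p,d=d,T=m['cam_to_world'],f=192/np.tan(np.radians(m['vertical_fov']/2)),c=[m['cx'],m['cy']])
def cloud(f):
    z=np.load(f'pics/{f}.npz'); d=z['d']; v,u=np.mgrid[:384,:512]
    P=np.stack([(u-z['c'][0])/z['f']*d,(v-z['c'][1])/z['f']*d,d,np.ones_like(d)],-1)@z['T'].T
    P=P[...,:3]; P[d==0]=np.nan; return P,z['p']
E
python3 - <<'E'
from h import *
snap('top','t0'); snap('side','s0')
a=cv2.imread('pics/t0.png')
print(ctrl.get_obs())
for n in ('top','side'):
  m=vision.camera_model(n);print(m)
P,_=cloud('t0')
m=(P[...,2]>0.06)
n,l,s,c=cv2.connectedComponentsWithStats(m.astype('uint8'))
for i in range(1,n):
  if s[i,4]>15: q=P[l==i]; print(s[i],c[i],np.median(q,0),q.min(0),q.max(0))
E
```

```text
{'clock': 0.1, 'joint_pos': array([-5.41962061e+01,  2.05832911e+01,  6.40073417e-01, -1.56832158e-02,
       -7.01362240e+01, -1.65072797e+01]), 'qvel': array([ 0.02161626, -0.05956613,  0.20296481,  0.1048528 , -0.02941455,
        0.02651908]), 'tau': array([-1.60758365e-03, -5.84164596e+01,  2.93748593e+01,  7.01554388e+00,
        1.01484740e-02, -6.37810581e-05]), 'tool_pos': array([ 0.22289114, -0.63669708,  0.23377641]), 'orientation': array([ 1.79919643e+02, -8.43743100e-03, -1.60708819e+02]), 'force': array([-0.2981217 , -0.81009871,  0.1900272 ]), 'moment': array([-0.04003634, -0.01793349,  0.02840135]), 'gripper_force': 0.0, 'opening': 0.08785129762057418}
{'vertical_fov': 46.235773322928495, 'cx': 258.26481302307207, 'cy': 189.15544797832533, 'cam_to_world': array([[-2.58336149e-02, -9.94999673e-01,  9.64793991e-02,
         4.01378801e-01],
       [-9.99491991e-01,  2.75105339e-02,  1.60913218e-02,
        -7.28034199e-04],
       [-1.86650597e-02, -9.60146897e-02, -9.95204901e-01,
         1.44740047e+00],
       [ 0.00000000e+00,  0.00000000e+00,  0.00000000e+00,
    
[... 1970 characters left out ...]
[ 0.42696307 -0.44810888  0.61197254]
[388 219  21   8 132] [398.1969697  222.35606061] [ 0.4226286  -0.40227389  0.06361336] [ 0.41044502 -0.43383735  0.06005719] [ 0.43293166 -0.3713369   0.07238918]
[330 220  10   9  73] [334.63013699 224.23287671] [ 0.42074346 -0.19883534  0.13382152] [ 0.40923921 -0.21187768  0.0627129 ] [ 0.43263186 -0.18809863  0.14017251]
[388 228  23   8 136] [398.94852941 231.67647059] [ 0.39289607 -0.40297203  0.06315964] [ 0.38282993 -0.43677823  0.0600006 ] [ 0.40562635 -0.37168857  0.06988187]
[  211   237   301   147 21874] [376.80031087 338.87377709] [ 0.22961408 -0.13623277  0.74971123] [ 0.00793314 -0.44855867  0.16711759] [0.38166604 0.15651935 0.82565876]
```

View pics/t0.png

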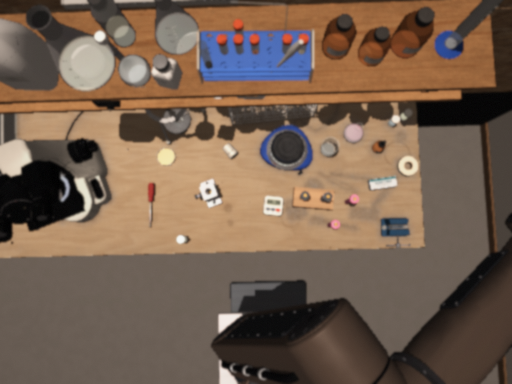

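View pics/s0.png

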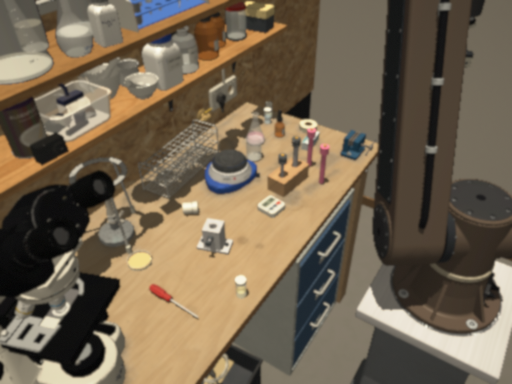

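The top view shows the rack at (313,198). The tall head is at (327,197), the thin one at (305,196), and the pink look-alikes at (353,199) and (335,224). The holder is at (209,192). The measured top heights (0.147 and 0.122) match the post lengths. The side view agrees.

```bash
cat >> h.py <<'E'
from scipy.spatial.transform import Rotation as R
def plan(target,yaw,n):
    o=ctrl.get_obs(); p=np.array(o['tool_pos']); y0=o['orientation'][2]
    dy=(yaw-y0+180)%360-180; w=(np.array(target)-p)/n
    print('at',p.round(4),o['orientation'].round(2),'turn/row',-np.radians(dy)/n)
    for i in range(n):
        q=R.from_euler('xyz',[180,0,y0+dy*i/n],degrees=True)
        print((q.inv().apply(w)*100).round(2))
E
python3 - <<'E'
from h import *
m=vision.camera_model('wrist'); T=m['cam_to_world']; o=ctrl.get_obs()
q=R.from_euler('xyz',o['orientation'],degrees=True)
print(q.inv().apply(T[:3,3]-o['tool_pos']), q.inv().as_matrix()@T[:3,:3],m['vertical_fov'])
plan([.50,-.165,.30],-97,16)
E
```

```text
[ 0.08263073 -0.00064138 -0.14919477] [[ 4.97594113e-04 -9.51825103e-01 -3.06641038e-01]
 [ 9.99999698e-01  2.90663374e-04  7.20494778e-04]
 [-5.96655697e-04 -3.06641304e-01  9.51824960e-01]] 65.89015817694427
at [ 0.2229 -0.6367  0.2338] [ 1.7992e+02 -1.0000e-02 -1.6071e+02] turn/row -0.06949554082882198
[-2.61  2.21 -0.41]
[-2.76  2.02 -0.41]
[-2.89  1.83 -0.41]
[-3.01  1.62 -0.41]
[-3.12  1.41 -0.41]
[-3.21  1.19 -0.41]
[-3.28  0.96 -0.41]
[-3.34  0.73 -0.41]
[-3.38  0.5  -0.41]
[-3.41  0.26 -0.41]
[-3.42  0.03 -0.41]
[-3.41 -0.21 -0.41]
[-3.39 -0.45 -0.41]
[-3.35 -0.68 -0.41]
[-3.3  -0.91 -0.41]
[-3.22 -1.14 -0.41]
```

Emit:
{"api": "move_arm", "payload": {
  "moves": [8.7, -2.61, 2.21, -0.41, 0, 0, -0.0695, 8.7, -2.76, 2.02, -0.41, 0, 0, -0.0695, 8.7, -2.89, 1.83, -0.41, 0, 0, -0.0695, 8.7, -3.01, 1.62, -0.41, 0, 0, -0.0695, 8.7, -3.12, 1.41, -0.41, 0, 0, -0.0695, 8.7, -3.21, 1.19, -0.41, 0, 0, -0.0695, 8.7, -3.28, 0.96, -0.41, 0, 0, -0.0695, 8.7, -3.34, 0.73, -0.41, 0, 0, -0.0695]
}}

```text
clock: 0.9
tool_pos: [0.3621, -0.3998, 0.2672]
orientation: [180.0, 0.0, -128.7]
force: [1.4, -0.2, -0.3]
opening: 0.087
gripper_force: 0.0
```

Emit:
{"api": "move_arm", "payload": {
  "moves": [8.7, -3.38, 0.5, -0.41, 0, 0, -0.0695, 8.7, -3.41, 0.26, -0.41, 0, 0, -0.0695, 8.7, -3.42, 0.03, -0.41, 0, 0, -0.0695, 5, -3.41, -0.21, -0.41, 0, 0, -0.0695, 5, -3.39, -0.45, -0.41, 0, 0, -0.0695, 5, -3.35, -0.68, -0.41, 0, 0, -0.0695, 5, -3.3, -0.91, -0.41, 0, 0, -0.0695, 5, -3.22, -1.14, -0.41, 0, 0, -0.0695]
}}

```text
clock: 1.7
tool_pos: [0.5006, -0.164, 0.3002]
orientation: [180.0, 0.0, -96.8]
force: [0.8, 0.6, -0.9]
opening: 0.0533
gripper_force: 0.0
```

Emit:
{"api": "move_arm", "payload": {
  "moves": [5, 0, 0, 0, 0, 0, 0, 5, 0, 0, 0, 0, 0, 0, 5, 0, 0, 0, 0, 0, 0]
}}

```text
clock: 2.0
tool_pos: [0.4998, -0.1657, 0.2998]
orientation: [180.0, -0.0, -97.0]
force: [0.2, -0.3, -0.7]
opening: 0.0499
gripper_force: 0.0
```

```bash
python3 - <<'E'
from h import *
snap('wrist','w0')
P,_=cloud('w0')
for lo,hi in ((.138,.149),(.112,.121)):
  m=(P[...,2]>lo)&(P[...,2]<hi)
  n,l,s,c=cv2.connectedComponentsWithStats(m.astype('uint8'))
  for i in range(1,n):
    if s[i,4]>60: q=P[l==i]; print(lo,s[i],c[i].round(1),np.median(q,0).round(4),q.min(0).round(4),q.max(0).round(4), ((q.min(0)+q.max(0))/2).round(4))
E
```

```text
0.138 [243 152  25  25 477] [255. 164.] [ 0.5011 -0.182   0.1431] [ 0.4884 -0.1939  0.138 ] [ 0.5143 -0.1679  0.1475] [ 0.5013 -0.1809  0.1428]
0.112 [246 201  21  22 330] [255.9 211.2] [ 0.5083 -0.1193  0.118 ] [ 0.4958 -0.1305  0.1126] [ 0.5207 -0.1045  0.121 ] [ 0.5082 -0.1175  0.1168]
```

View pics/w0.png

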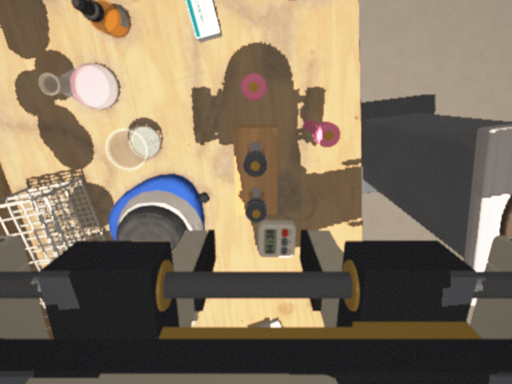

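The wrist view shows the tall head at (255,164), the thin one at (256,211) behind it, and the pink posts clear at (253,86) and (325,133). The tall post's axis is about (0.501, -0.181), with its top at 0.147 as expected.

Emit:
{"api": "move_arm", "payload": {
  "moves": [5, 0.5, -0.1, 2, 0, 0, 0, 5, 0.5, -0.1, 2, 0, 0, 0, 5, 0.5, -0.1, 2.5, 0, 0, 0, 5, 0, 0, 2.5, 0, 0, 0, 5, 0, 0, 2.5, 0, 0, 0, 5, 0, 0, 2.5, 0, 0, 0, 5, 0, 0, 2.1, 0, 0, 0, 5, 0, 0, 1.8, 0, 0, 0]
}}

```text
clock: 2.85
tool_pos: [0.5005, -0.1816, 0.1199]
orientation: [179.9, -0.0, -97.1]
force: [0.3, -0.3, -0.0]
opening: 0.0502
gripper_force: 0.0
```

Emit:
{"api": "move_arm", "payload": {
  "moves": [5, 0, 0, 0, 0, 0, 0, 3.5, 0, 0, 0, 0, 0, 0, 2, 0, 0, 0, 0, 0, 0, 2, 0, 0, 0, 0, 0, 0, 2, 0, 0, 0, 0, 0, 0, 2, 0, 0, 0, 0, 0, 0]
}}

```text
clock: 3.45
tool_pos: [0.5019, -0.1807, 0.122]
orientation: [-179.9, -0.0, -97.0]
force: [-0.4, 0.0, 5.3]
opening: 0.0257
gripper_force: 30.0
```

Emit:
{"api": "move_arm", "payload": {
  "moves": [2, 0, 0, -0.5, 0, 0, 0, 2, 0, 0, -1, 0, 0, 0, 2, 0, 0, -1.5, 0, 0, 0, 2, 0, 0, -2, 0, 0, 0, 2, 0, 0, -2, 0, 0, 0, 2, 0, 0, -1.5, 0, 0, 0, 2, 0, 0, -1, 0, 0, 0, 2, 0, 0, -0.5, 0, 0, 0]
}}

```text
clock: 4.25
tool_pos: [0.5018, -0.1806, 0.2224]
orientation: [-179.9, 0.0, -97.0]
force: [-0.3, 0.2, -1.1]
opening: 0.0255
gripper_force: 30.0
```

```bash
python3 - <<'E'
from h import *
o=ctrl.get_obs();print(o['force'],o['opening'],o['gripper_force'],o['joint_pos'].round(1))
snap('side','s1'); a=cv2.imread('pics/s1.png'); cv2.imwrite('pics/s1c.png',cv2.resize(a[80:260,180:400],None,fx=3.3,fy=3.3,interpolation=cv2.INTER_CUBIC))
# holder top from top cam
P,_=cloud('t0'); m=(P[...,2]>.05); m[:,:190]=0; m[:,230:]=0; m[:170]=0;m[215:]=0
uv=np.argwhere(m)[:,::-1]; print(cv2.minAreaRect(uv.astype('f4')), P[m].mean(0))
plan([.530,.10,.215],-97,8)
E
```

```text
[-0.2832072   0.16913249 -1.11016673] 0.025534460149528055 29.999637007713318 [  1.3   7.6 -18.3  -0.  -64.   -8.3]
((205.04794311523438, 192.79452514648438), (14.864226341247559, 22.47190284729004), 69.44395446777344) [0.53026017 0.17895451 0.07046957]
at [ 0.5019 -0.1807  0.2226] [-179.9     0.    -96.98] turn/row 3.3216404909215994e-05
[-3.53  0.08  0.09]
[-3.53  0.08  0.09]
[-3.53  0.08  0.09]
[-3.53  0.08  0.09]
[-3.53  0.08  0.09]
[-3.53  0.08  0.09]
[-3.53  0.08  0.09]
[-3.53  0.08  0.09]
```

View pics/s1c.png

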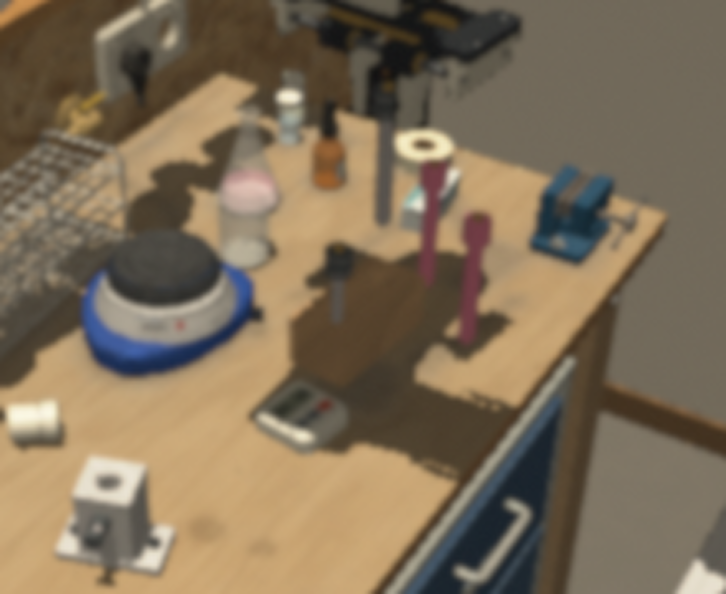

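The crop shows the post held upright in the gripper at about (385,150), with the thin post and the pink posts undisturbed. I'll go past the holder so the wrist camera can see it.

Emit:
{"api": "move_arm", "payload": {
  "moves": [2, -1, 0, 0, 0, 0, 0, 2, -2, 0.2, 0, 0, 0, 0, 2, -3, 0.2, 0, 0, 0, 0, 2, -3.5, 0.2, 0, 0, 0, 0, 2, -3.5, 0.2, 0, 0, 0, 0, 2, -3.5, 0.2, 0, 0, 0, 0, 2, -3.5, 0.2, 0, 0, 0, 0, 2, -3.5, 0.2, 0, 0, 0, 0]
}}

```text
clock: 5.1
tool_pos: [0.5154, 0.0561, 0.2203]
orientation: [179.9, -0.0, -97.0]
force: [0.1, -0.6, -2.6]
opening: 0.0253
gripper_force: 30.0
```

Emit:
{"api": "move_arm", "payload": {
  "moves": [2, -3.5, 0.2, 0, 0, 0, 0, 2, -3.5, 0.2, 0, 0, 0, 0, 2, -3.5, 0.2, 0, 0, 0, 0, 2, -3.5, 0.2, 0, 0, 0, 0, 2, -3, 0.2, 0, 0, 0, 0, 2, -2, 0.2, 0, 0, 0, 0, 2, 0, 0, 0, 0, 0, 0, 2, 0, 0, 0, 0, 0, 0]
}}

```text
clock: 5.9
tool_pos: [0.5268, 0.2444, 0.2203]
orientation: [179.9, -0.1, -96.9]
force: [-0.4, -0.1, -1.7]
opening: 0.0252
gripper_force: 30.0
```

```bash
python3 - <<'E'
from h import *
o=ctrl.get_obs();print(o['tool_pos'],o['force'],o['opening'],o['gripper_force'],o['joint_pos'].round(1))
snap('wrist','w1')
P,p=cloud('w1')
m=(P[...,2]>.066)&(P[...,2]<.078)
n,l,s,c=cv2.connectedComponentsWithStats(m.astype('uint8'))
for i in range(1,n):
    if s[i,4]>200: q=P[l==i]; print(s[i],c[i].round(1),np.median(q,0).round(4),cv2.minAreaRect(q[:,:2].astype('f4')*1000))
a=cv2.imread('pics/w1.png'); cv2.imwrite('pics/w1b.png',cv2.resize(a[40:240,140:380],None,fx=3,fy=3,interpolation=cv2.INTER_CUBIC))
E
```

```text
[0.52680468 0.24440674 0.22030845] [-0.4332769  -0.09559084 -1.69307274] 0.025230020359206757 29.99976933002472 [ 44.2  12.4 -12.7  -0.  -65.1 -51.1]
[ 213   82   61   62 1831] [243.5 112.7] [0.5326 0.1744 0.071 ] ((532.8369140625, 175.27642822265625), (43.98220443725586, 43.91520690917969), 19.325428009033203)
[ 30 228  25  22 211] [ 45.3 236.1] [0.7666 0.2776 0.0727] ((770.451171875, 280.7933349609375), (15.01334285736084, 24.11174201965332), 20.346134185791016)
```

View pics/w1b.png

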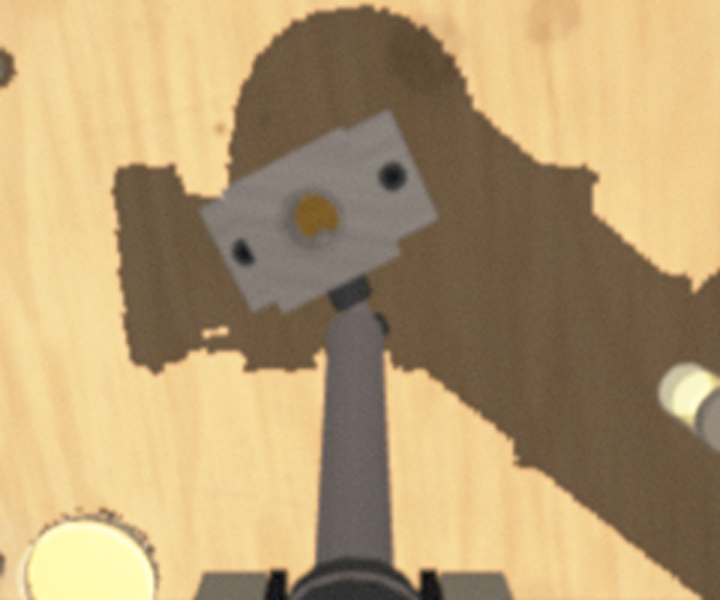

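Crop: the bore mouth is at about (314,217), i.e. pixel (244.7,112.3). The rod foot is near (355,310), i.e. pixel (258,143), just beside the plunger knob. I'll compute the positions and check the rod's straightness by depth.

```bash
python3 - <<'E'
from h import *
P,p=cloud('w1'); z=np.load('pics/w1.npz'); T=z['T'];o=ctrl.get_obs();t=o['tool_pos']
def hit(u,v,h):
    r=T[:3,:3]@np.array([(u-z['c'][0])/z['f'],(v-z['c'][1])/z['f'],1]); return T[:3,3]+r*(h-T[2,3])/r[2]
print('tcp',t,'bore',hit(244.7,112.3,.072),'foot~',hit(258.3,142.7,.110))
print('bore depth z',P[108:117,240:250,2].round(3))
# bore hole from depth: points inside the holder top with z<.066
m=np.zeros((384,512),bool); m[98:128,230:262]=1
m&=(P[...,2]<.066); q=np.argwhere(m); print('hole',q.mean(0),q.min(0),q.max(0))
# rod surface per height
q=P[135:270,235:285].reshape(-1,3)
for h in (.112,.116,.12,.13,.14,.15,.16,.17,.18,.19,.2):
    s=q[abs(q[:,2]-h)<.002]; s=s[np.hypot(*(s[:,:2]-t[:2]).T)<.025]
    if len(s)>4: 
        lo,hi=s[:,0].min(),s[:,0].max(); print(h,len(s),lo.round(4),hi.round(4),((lo+hi)/2).round(4),s[:,1].min().round(4))
a=p[125:160,235:285,::-1]; cv2.imwrite('pics/w1d.png',cv2.resize(a,None,fx=12,fy=12,interpolation=cv2.INTER_CUBIC))
E
```

```text
tcp [0.52690231 0.24390079 0.22057855] bore [0.53147502 0.17425711 0.072     ] foot~ [0.52134879 0.19952425 0.11      ]
bore depth z [[0.021 0.021 0.021 0.021 0.02  0.022 0.022 0.021 0.021 0.021]
 [0.021 0.022 0.021 0.021 0.021 0.021 0.021 0.023 0.021 0.021]
 [0.021 0.02  0.02  0.022 0.02  0.02  0.019 0.021 0.021 0.019]
 [0.021 0.022 0.022 0.021 0.02  0.022 0.021 0.022 0.023 0.02 ]
 [0.021 0.021 0.022 0.02  0.021 0.021 0.021 0.022 0.02  0.022]
 [0.02  0.02  0.022 0.021 0.021 0.022 0.022 0.021 0.02  0.019]
 [0.021 0.022 0.019 0.023 0.021 0.022 0.021 0.02  0.022 0.021]
 [0.022 0.02  0.021 0.02  0.021 0.021 0.021 0.021 0.021 0.019]
 [0.02  0.021 0.022 0.021 0.021 0.021 0.021 0.052 0.052 0.054]]
hole [113.26037736 243.70188679] [104 235] [122 252]
0.17 8 0.5167 0.5322 0.5244 0.2195
0.18 33 0.5173 0.5321 0.5247 0.219
0.19 100 0.5175 0.533 0.5253 0.22
0.2 113 0.5182 0.5339 0.5261 0.223
```

View pics/w1d.png

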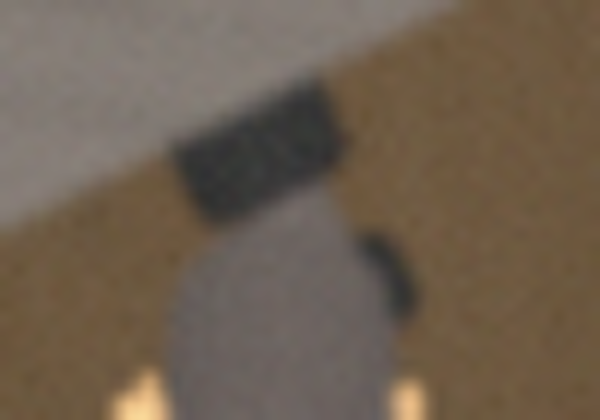

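The rod leans. Its foot is at pixel (258,141), not near row 190 as it would be if upright, so it has swung about the finger line. I'll measure the lean.

```bash
cat > rod.py <<'E'
from h import *
from scipy.optimize import least_squares
def rod(f,lo=.0,w=.06):
    P,p=cloud(f); t=np.array(ctrl.get_obs()['tool_pos']); G=t+R.from_euler('xyz',ctrl.get_obs()['orientation'],degrees=True).apply([0,0,-.011])
    q=P[100:290,225:295].reshape(-1,3); q=q[~np.isnan(q[:,0])]
    q=q[(q[:,2]<G[2]-.025)&(q[:,2]>max(lo,.085))&(np.hypot(*(q[:,:2]-t[:2]).T)<w)]
    def res(a):
        d=np.array([a[2],a[3],-1.]); d/=np.linalg.norm(d); o=G+[a[0],a[1],0]
        return np.linalg.norm(np.cross(q-o,d),axis=1)-.008
    s=least_squares(res,[0,0,0,-.2],loss='soft_l1',f_scale=.001)
    a=s.x; d=np.array([a[2],a[3],-1.]); d/=np.linalg.norm(d)
    o=G+[a[0],a[1],0]
    L=(q-o)@d
    print('n',len(q),'rms',np.sqrt(np.mean(res(a)**2)),'offs at grasp',a[:2].round(4),'slope x,y per down',a[2:].round(4),'deg',np.degrees(np.arctan(a[2:])).round(1),'len max',np.percentile(L,99).round(4))
    print('grasp',o.round(4),'foot',(o+d*.122).round(4)); return o,d
E
python3 - <<'E'
from rod import *
rod('w1')
E
```

```text
n 1557 rms 0.00032098589733238264 offs at grasp [ 0.0006 -0.0003] slope x,y per down [-0.0467 -0.3409] deg [ -2.7 -18.8] len max 0.1175
grasp [0.5275 0.2437 0.2316] foot [0.5221 0.2043 0.1162]
```

The fit is good (0.3 mm rms). The rod leans 19° about the tool's y, foot toward tool +x, and the grasp is at the head's centre. I'll tilt the tool by -0.33 rad about its y to bring the rod upright, gently.

Emit:
{"api": "move_arm", "payload": {
  "moves": [2, 0, 0, 0, 0, -0.03, 0, 2, 0, 0, 0, 0, -0.05, 0, 2, 0, 0, 0, 0, -0.06, 0, 2, 0, 0, 0, 0, -0.06, 0, 2, 0, 0, 0, 0, -0.06, 0, 2, 0, 0, 0, 0, -0.05, 0, 2, 0, 0, 0, 0, -0.02, 0, 2, 0, 0, 0, 0, 0, 0]
}}

```text
clock: 6.75
tool_pos: [0.5276, 0.243, 0.2216]
orientation: [-180.0, 19.0, -97.1]
force: [0.3, -0.4, -0.9]
opening: 0.0254
gripper_force: 30.0
```

```bash
python3 - <<'E'
from rod import *
snap('wrist','w2'); P,p=cloud('w2')
m=(P[...,2]>.066)&(P[...,2]<.078)
n,l,s,c=cv2.connectedComponentsWithStats(m.astype('uint8'))
for i in range(1,n):
    if s[i,4]>200: q=P[l==i]; print(s[i],c[i].round(1),np.median(q,0).round(4),cv2.minAreaRect(q[:,:2].astype('f4')*1000))
print(ctrl.get_obs()['force'],ctrl.get_obs()['opening'])
rod('w2')
E
```

```text
[ 207   21   71   76 2629] [242.4  59. ] [0.5323 0.173  0.0709] ((532.8079833984375, 175.3871612548828), (44.20795822143555, 44.29617691040039), 19.505146026611328)
[ 28 181  29  20 216] [ 44.9 188.3] [0.7668 0.2767 0.0727] ((770.6749267578125, 279.1644287109375), (13.968372344970703, 23.337316513061523), 35.7745475769043)
[ 39 299  39  40 350] [ 56.6 321.6] [0.9009 0.5373 0.0714] ((900.675537109375, 541.3402099609375), (4.003764629364014, 120.60301208496094), 0.094900943338871)
[231 299  54  20 439] [256.5 308.3] [0.5705 0.5394 0.0723] ((566.3004150390625, 540.46142578125), (34.39622116088867, 82.60285186767578), 78.9974365234375)
[ 0.52462429  0.68252248 -0.48440316] 0.025260218541142757
n 1660 rms 0.0003174092096904678 offs at grasp [ 0.0005 -0.0016] slope x,y per down [-0.0034 -0.0005] deg [-0.2 -0. ] len max 0.1169
grasp [0.5278 0.2383 0.232 ] foot [0.5274 0.2382 0.11  ]
```

View pics/w2.png

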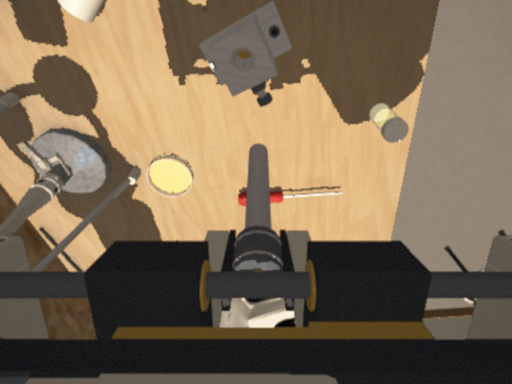

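The rod is now upright within 0.3°, axis at (0.5276, 0.2383). The holder's top is centred near pixel (242,57), giving a bore at about (0.532, 0.175) on two readings. I'll move gently above it.

Emit:
{"api": "move_arm", "payload": {
  "moves": [2, 0.25, -0.05, -0.09, 0, 0, 0, 2, 0.5, -0.1, -0.17, 0, 0, 0, 2, 0.75, -0.16, -0.26, 0, 0, 0, 2, 0.75, -0.16, -0.26, 0, 0, 0, 2, 0.75, -0.16, -0.26, 0, 0, 0, 2, 0.75, -0.16, -0.26, 0, 0, 0, 2, 0.75, -0.16, -0.26, 0, 0, 0, 2, 0.6, -0.13, -0.21, 0, 0, 0]
}}

```text
clock: 7.6
tool_pos: [0.5316, 0.1886, 0.2214]
orientation: [-180.0, 18.9, -97.0]
force: [1.0, -0.2, -0.8]
opening: 0.0251
gripper_force: 30.0
```

Emit:
{"api": "move_arm", "payload": {
  "moves": [2, 0.4, -0.08, -0.14, 0, 0, 0, 2, 0.25, -0.05, -0.09, 0, 0, 0, 2, 0.15, -0.03, -0.05, 0, 0, 0, 2, 0, 0, 0, 0, 0, 0, 2, 0, 0, 0, 0, 0, 0]
}}

```text
clock: 8.1
tool_pos: [0.5321, 0.181, 0.2214]
orientation: [180.0, 18.9, -97.0]
force: [-0.0, 0.2, -0.8]
opening: 0.025
gripper_force: 30.0
```

```bash
python3 - <<'E'
from rod import *
snap('wrist','w3'); print(ctrl.get_obs()['tool_pos'],ctrl.get_obs()['force'])
rod('w3')
P,p=cloud('w3')
m=(P[...,2]>.066)&(P[...,2]<.078)
n,l,s,c=cv2.connectedComponentsWithStats(m.astype('uint8'))
for i in range(1,n):
    if s[i,4]>200: q=P[l==i]; print(s[i],cv2.minAreaRect(q[:,:2].astype('f4')*1000))
snap('side','s3'); a=cv2.imread('pics/s3.png')
big=lambda x:cv2.resize(x,None,fx=4,fy=4,interpolation=cv2.INTER_CUBIC)
b=big(a[140:280,165:265]); c=big(cv2.imread('pics/w3.png')[100:240,215:310]); cv2.imwrite('pics/c3.png',np.hstack([b,c]))
E
```

```text
[0.53206958 0.18105642 0.22142023] [ 0.20489395  0.06129602 -0.6909397 ]
n 1661 rms 0.002673843982525343 offs at grasp [-0.0009 -0.0152] slope x,y per down [-0.0053 -0.0007] deg [-0.3 -0. ] len max 0.1174
grasp [0.5307 0.1623 0.2318] foot [0.5301 0.1622 0.1098]
[ 226   98   61   58 1691] ((532.6563110351562, 175.2450408935547), (44.26615905761719, 44.93560791015625), 19.27283477783203)
```

View pics/c3.png

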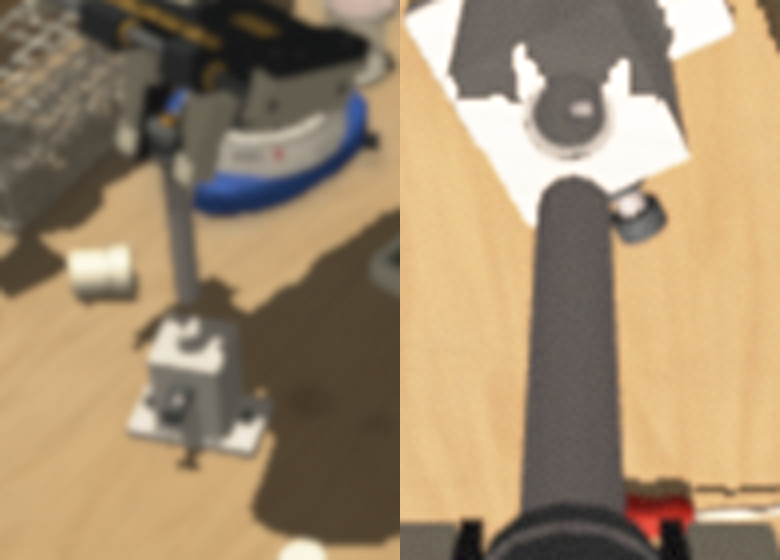

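The left crop shows the rod standing above the holder. In the right crop the bore mouth is centred at about (569,115), i.e. pixel (257.4,128.8), just beyond the foot. The rod fit landed in a wrong minimum, so I'll refit from zero slope.

```bash
sed -i 's/\[0,0,0,-.2\]/[0,-.003,0,0]/' rod.py; python3 - <<'E'
from rod import *
rod('w3'); z=np.load('pics/w3.npz'); T=z['T']
r=T[:3,:3]@np.array([(257.4-z['c'][0])/z['f'],(128.8-z['c'][1])/z['f'],1]); print(T[:3,3]+r*(.072-T[2,3])/r[2])
E
```

```text
n 1661 rms 0.0003224583193745179 offs at grasp [ 0.0006 -0.0013] slope x,y per down [-0.0038 -0.0004] deg [-0.2 -0. ] len max 0.1174
grasp [0.5322 0.1763 0.2318] foot [0.5318 0.1762 0.1098]
[0.53221449 0.1747108  0.072     ]
```

Emit:
{"api": "move_arm", "payload": {
  "moves": [2, 0.1, -0.07, -0.04, 0, 0, 0, 2, 0.16, 0, 0.47, 0, 0, 0, 2, 0.16, 0, 0.47, 0, 0, 0, 2, 0.16, 0, 0.47, 0, 0, 0, 2, 0.16, 0, 0.47, 0, 0, 0, 2, 0.16, 0, 0.47, 0, 0, 0, 2, 0.16, 0, 0.47, 0, 0, 0, 2, 0.16, 0, 0.47, 0, 0, 0]
}}

```text
clock: 9.0
tool_pos: [0.5327, 0.1798, 0.1863]
orientation: [180.0, 18.9, -97.0]
force: [1.3, 0.4, -1.7]
opening: 0.025
gripper_force: 30.0
```

Emit:
{"api": "move_arm", "payload": {
  "moves": [2, 0, 0, 0, 0, 0, 0, 2, 0.08, 0, 0.24, 0, 0, 0, 2, 0.08, 0, 0.24, 0, 0, 0, 2, 0.08, 0, 0.24, 0, 0, 0, 2, 0.08, 0, 0.24, 0, 0, 0]
}}

```text
clock: 9.5
tool_pos: [0.5327, 0.1799, 0.1765]
orientation: [-180.0, 18.9, -97.0]
force: [-0.3, -0.9, -1.7]
opening: 0.0252
gripper_force: 30.0
```

Emit:
{"api": "move_arm", "payload": {
  "moves": [2, 0.08, 0, 0.24, 0, 0, 0, 2, 0.08, 0, 0.24, 0, 0, 0, 2, 0, 0, 0, 0, 0, 0]
}}

```text
clock: 9.8
tool_pos: [0.5325, 0.1798, 0.1711]
orientation: [180.0, 18.9, -97.0]
force: [0.4, -0.4, -1.3]
opening: 0.0252
gripper_force: 30.0
```

Emit:
{"api": "move_arm", "payload": {
  "moves": [2, 0.08, 0, 0.24, 0, 0, 0, 2, 0.05, 0, 0.14, 0, 0, 0, 2, 0, 0, 0, 0, 0, 0]
}}

```text
clock: 10.1
tool_pos: [0.5326, 0.1799, 0.1673]
orientation: [180.0, 18.9, -97.0]
force: [-0.4, 0.7, -1.9]
opening: 0.0253
gripper_force: 30.0
```

Emit:
{"api": "move_arm", "payload": {
  "moves": [2, 0.05, 0, 0.14, 0, 0, 0, 2, 0.05, 0, 0.14, 0, 0, 0, 2, 0, 0, 0, 0, 0, 0]
}}

```text
clock: 10.4
tool_pos: [0.5329, 0.1798, 0.1646]
orientation: [-180.0, 18.9, -97.0]
force: [-0.2, 0.5, -1.5]
opening: 0.0251
gripper_force: 30.0
```

Emit:
{"api": "move_arm", "payload": {
  "moves": [2, 0.05, 0, 0.14, 0, 0, 0, 2, 0.05, 0, 0.14, 0, 0, 0, 2, 0, 0, 0, 0, 0, 0]
}}

```text
clock: 10.7
tool_pos: [0.5332, 0.18, 0.162]
orientation: [-179.9, 18.9, -97.0]
force: [1.3, -0.1, 1.3]
opening: 0.0255
gripper_force: 30.0
```

Emit:
{"api": "move_arm", "payload": {
  "moves": [2, 0.05, 0, 0.14, 0, 0, 0, 2, 0.05, 0, 0.14, 0, 0, 0, 2, 0, 0, 0, 0, 0, 0]
}}

```text
clock: 11.0
tool_pos: [0.5331, 0.18, 0.1591]
orientation: [-179.9, 18.9, -97.0]
force: [-0.2, 0.2, -0.1]
opening: 0.0252
gripper_force: 30.0
```

Emit:
{"api": "move_arm", "payload": {
  "moves": [2, 0.05, 0, 0.14, 0, 0, 0, 2, 0.05, 0, 0.14, 0, 0, 0, 2, 0, 0, 0, 0, 0, 0]
}}

```text
clock: 11.3
tool_pos: [0.5332, 0.18, 0.1562]
orientation: [-179.9, 18.9, -97.0]
force: [0.8, 0.9, 3.6]
opening: 0.0253
gripper_force: 30.0
```

Emit:
{"api": "move_arm", "payload": {
  "moves": [2, 0.05, 0, 0.14, 0, 0, 0, 2, 0.05, 0, 0.14, 0, 0, 0, 2, 0, 0, 0, 0, 0, 0]
}}

```text
clock: 11.6
tool_pos: [0.5332, 0.1799, 0.1531]
orientation: [-179.9, 18.9, -97.0]
force: [0.5, 0.5, 2.9]
opening: 0.0254
gripper_force: 30.0
```

Emit:
{"api": "move_arm", "payload": {
  "moves": [2, 0.03, 0, 0.1, 0, 0, 0, 2, 0.03, 0, 0.1, 0, 0, 0, 2, 0, 0, 0, 0, 0, 0]
}}

```text
clock: 11.9
tool_pos: [0.5332, 0.1799, 0.1511]
orientation: [-179.9, 18.9, -97.0]
force: [1.5, 0.3, 4.4]
opening: 0.0254
gripper_force: 30.0
```

```bash
python3 - <<'E'
from rod import *
snap('wrist','w4'); o=ctrl.get_obs(); print(o['tool_pos'],o['force'],o['moment'])
rod('w4',lo=.088,w=.04)
E
```

```text
[0.53317682 0.17987953 0.15096213] [ 1.01467911 -0.6616823   4.2668817 ] [-0.62878994 -0.26599441 -0.11686985]
n 1083 rms 0.00033510582397168053 offs at grasp [ 0.0006 -0.0011] slope x,y per down [-0.0002 -0.0047] deg [-0.  -0.3] len max 0.0728
grasp [0.5333 0.1752 0.1614] foot [0.5333 0.1746 0.0394]
```

The rod is upright and past the plunger, foot at about 0.039. I'll keep sliding; the earlier depth reading hints that the free seat is near 0.021.

Emit:
{"api": "move_arm", "payload": {
  "moves": [2, 0.05, 0, 0.14, 0, 0, 0, 2, 0.05, 0, 0.14, 0, 0, 0, 2, 0.05, 0, 0.14, 0, 0, 0, 2, 0, 0, 0, 0, 0, 0]
}}

```text
clock: 12.35
tool_pos: [0.5331, 0.1798, 0.1464]
orientation: [-179.9, 18.9, -97.0]
force: [1.4, -0.3, 2.9]
opening: 0.0252
gripper_force: 30.0
```

Emit:
{"api": "move_arm", "payload": {
  "moves": [2, 0.05, 0, 0.14, 0, 0, 0, 2, 0.05, 0, 0.14, 0, 0, 0, 2, 0.05, 0, 0.14, 0, 0, 0, 2, 0, 0, 0, 0, 0, 0]
}}

```text
clock: 12.75
tool_pos: [0.5329, 0.1797, 0.1417]
orientation: [-180.0, 18.9, -97.0]
force: [1.6, -0.3, 2.0]
opening: 0.0253
gripper_force: 30.0
```

Emit:
{"api": "move_arm", "payload": {
  "moves": [2, 0.05, 0, 0.14, 0, 0, 0, 2, 0.05, 0, 0.14, 0, 0, 0, 2, 0, 0, 0, 0, 0, 0]
}}

```text
clock: 13.05
tool_pos: [0.5328, 0.1796, 0.1387]
orientation: [-180.0, 18.9, -97.0]
force: [1.7, -0.8, 1.5]
opening: 0.0251
gripper_force: 30.0
```

Foot is at about 0.027. I'll continue in small steps.

Emit:
{"api": "move_arm", "payload": {
  "moves": [2, 0.05, 0, 0.14, 0, 0, 0, 2, 0.05, 0, 0.14, 0, 0, 0, 2, 0, 0, 0, 0, 0, 0]
}}

```text
clock: 13.35
tool_pos: [0.5328, 0.1795, 0.1357]
orientation: [-180.0, 18.9, -97.0]
force: [2.4, -0.4, 2.2]
opening: 0.0248
gripper_force: 30.0
```

Emit:
{"api": "move_arm", "payload": {
  "moves": [2, 0.03, 0, 0.1, 0, 0, 0, 2, 0.03, 0, 0.1, 0, 0, 0, 2, 0, 0, 0, 0, 0, 0]
}}

```text
clock: 13.65
tool_pos: [0.5329, 0.1797, 0.1338]
orientation: [-180.0, 18.9, -97.0]
force: [0.5, -0.3, 5.2]
opening: 0.0253
gripper_force: 30.0
```

Emit:
{"api": "move_arm", "payload": {
  "moves": [2, 0.03, 0, 0.1, 0, 0, 0, 2, 0, 0, 0, 0, 0, 0]
}}

```text
clock: 13.85
tool_pos: [0.5329, 0.1796, 0.1328]
orientation: [-180.0, 18.9, -97.0]
force: [2.0, -1.8, 5.2]
opening: 0.0252
gripper_force: 30.0
```

Emit:
{"api": "move_arm", "payload": {
  "moves": [2, 0.03, 0, 0.1, 0, 0, 0, 2, 0, 0, 0, 0, 0, 0]
}}

```text
clock: 14.05
tool_pos: [0.5331, 0.1798, 0.132]
orientation: [-179.9, 18.9, -97.0]
force: [0.0, -0.7, 7.6]
opening: 0.025
gripper_force: 30.0
```

Emit:
{"api": "move_arm", "payload": {
  "moves": [2, 0.02, 0, 0.05, 0, 0, 0, 2, 0, 0, 0, 0, 0, 0]
}}

```text
clock: 14.25
tool_pos: [0.5333, 0.1798, 0.1319]
orientation: [-179.9, 18.9, -96.9]
force: [0.8, -1.0, 10.1]
opening: 0.0254
gripper_force: 30.0
```

Emit:
{"api": "move_arm", "payload": {
  "moves": [2, 0.02, 0, 0.05, 0, 0, 0, 2, 0, 0, 0, 0, 0, 0]
}}

```text
clock: 14.45
tool_pos: [0.5334, 0.1799, 0.1319]
orientation: [-179.9, 19.0, -96.9]
force: [-0.7, -0.3, 13.8]
opening: 0.0253
gripper_force: 30.0
```

Emit:
{"api": "move_arm", "payload": {
  "moves": [2, 0.01, 0, 0.04, 0, 0, 0, 2, 0, 0, 0, 0, 0, 0, 2, 0, 0, 0, 0, 0, 0]
}}

```text
clock: 14.75
tool_pos: [0.5336, 0.18, 0.1318]
orientation: [-179.9, 19.0, -96.9]
force: [-1.3, -2.0, 15.9]
opening: 0.0251
gripper_force: 30.0
```

```bash
python3 - <<'E'
from rod import *
snap('wrist','w5'); o=ctrl.get_obs(); print(o['tool_pos'],o['force'],o['moment'])
rod('w5',lo=.086,w=.04)
P,_=cloud('w1'); print(np.median(P[108:115,240:247,2]),np.nanmedian(P[85:100,235:250,2]))
E
```

```text
[0.53357509 0.179991   0.1318103 ] [-2.26936722 -1.68310858 16.27544783] [0.09203818 0.77315612 0.20451233]
n 774 rms 0.0003635311326649098 offs at grasp [ 0.0005 -0.0011] slope x,y per down [-0.0043 -0.0088] deg [-0.2 -0.5] len max 0.0557
grasp [0.5336 0.1754 0.1422] foot [0.5331 0.1743 0.0202]
0.02109314243968846 0.0707879579893087
```

The force rose from 5 to 16 N with only about 1 mm of motion and no slip. The foot is at about 0.019–0.020, which matches a free seat near 0.022 minus 3 mm. This is the hard stop, so I'll release.

Emit:
{"api": "move_arm", "payload": {
  "moves": [5.5, 0, 0, 0, 0, 0, 0, 5.5, 0, 0, 0, 0, 0, 0, 5.5, 0, 0, 0, 0, 0, 0, 5.5, 0, 0, 0, 0, 0, 0, 5.5, 0, 0, 0, 0, 0, 0]
}}

```text
clock: 15.3
tool_pos: [0.5323, 0.1797, 0.1296]
orientation: [179.9, 18.9, -97.0]
force: [-0.5, 0.1, -0.5]
opening: 0.0538
gripper_force: 0.0
```

Emit:
{"api": "move_arm", "payload": {
  "moves": [5.5, -0.32, 0, -0.95, 0, 0, 0, 5.5, -0.65, 0, -1.9, 0, 0, 0, 5.5, -0.65, 0, -1.9, 0, 0, 0, 5.5, -0.65, 0, -1.9, 0, 0, 0, 5.5, -0.65, 0, -1.9, 0, 0, 0, 5.5, -0.32, 0, -0.95, 0, 0, 0, 5.5, 0, 0, 0, 0, 0, 0]
}}

```text
clock: 16.0
tool_pos: [0.5334, 0.1798, 0.2324]
orientation: [-179.8, 19.0, -96.9]
force: [-0.7, 0.2, -0.1]
opening: 0.0552
gripper_force: 0.0
```

```bash
python3 - <<'E'
from rod import *
snap('wrist','w6'); o=ctrl.get_obs(); print(o['tool_pos'],o['force'],o['opening'])
P,_=cloud('w6')
d=np.hypot(P[...,0]-.533,P[...,1]-.175)
q=P[(d<.02)&(P[...,2]>.1)&(P[...,2]<.175)]; h,e=np.histogram(q[:,2],np.arange(.1,.175,.003)); print(len(q)); print(list(zip(e.round(3),h)))
t=q[(q[:,2]>.145)]; print(t[:,:2].mean(0))
snap('side','s6'); a=cv2.imread('pics/s6.png')
big=lambda x:cv2.resize(x,None,fx=3.5,fy=3.5,interpolation=cv2.INTER_CUBIC)
cv2.imwrite('pics/c6.png',np.hstack([big(a[130:290,155:265]),big(cv2.imread('pics/w6.png')[90:250,205:315])]))
E
```

```text
[0.53269052 0.17974    0.23093621] [-0.39028008 -0.07534042 -0.57712207] 0.05492666715859927
1288
[(np.float64(0.1), np.int64(27)), (np.float64(0.103), np.int64(21)), (np.float64(0.106), np.int64(27)), (np.float64(0.109), np.int64(25)), (np.float64(0.112), np.int64(25)), (np.float64(0.115), np.int64(24)), (np.float64(0.118), np.int64(5)), (np.float64(0.121), np.int64(0)), (np.float64(0.124), np.int64(0)), (np.float64(0.127), np.int64(10)), (np.float64(0.13), np.int64(41)), (np.float64(0.133), np.int64(65)), (np.float64(0.136), np.int64(61)), (np.float64(0.139), np.int64(58)), (np.float64(0.142), np.int64(54)), (np.float64(0.145), np.int64(51)), (np.float64(0.148), np.int64(104)), (np.float64(0.151), np.int64(583)), (np.float64(0.154), np.int64(107)), (np.float64(0.157), np.int64(0)), (np.float64(0.16), np.int64(0)), (np.float64(0.163), np.int64(0)), (np.float64(0.166), np.int64(0)), (np.float64(0.169), np.int64(0))]
[0.53337576 0.17190522]
```

View pics/c6.png

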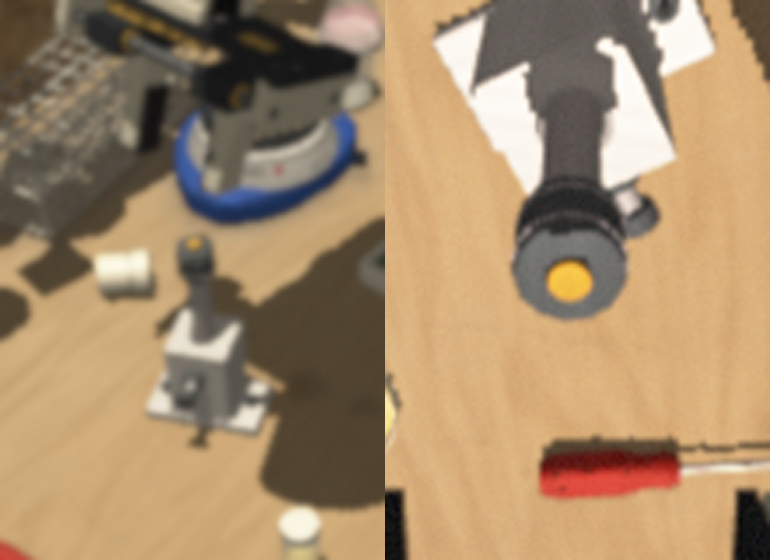

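The post stands upright in the holder and is released: head at about (570,265) in the right crop, shaft in the bore. I'll check the height against the seat depth more exactly.

```bash
python3 - <<'E'
from h import *
def zmed(f,lo,hi,r,c=(.5327,.175)):
    P,_=cloud(f); m=(np.hypot(P[...,0]-c[0],P[...,1]-c[1])<r)&(P[...,2]>lo)&(P[...,2]<hi); v=P[m][:,2]
    return f,len(v),np.median(v).round(4),v.std().round(4)
for f in('w1','w2','w3'): print('seat',zmed(f,.01,.03,.012),'holder top',zmed(f,.066,.077,.021))
P,_=cloud('w6'); r=np.hypot(P[...,0]-.5333,P[...,1]-.1745)
print('head ring',np.median(P[(r>.004)&(r<.011)&(P[...,2]>.149)&(P[...,2]<.1545)][:,2]),'button',np.median(P[(r<.002)&(P[...,2]>.149)&(P[...,2]<.16)][:,2]), 'holder',zmed('w6',.066,.077,.021))
E
```

```text
seat ('w1', 173, np.float64(0.0211), np.float64(0.0014)) holder top ('w1', 1234, np.float64(0.0709), np.float64(0.0009))
seat ('w2', 142, np.float64(0.0212), np.float64(0.0025)) holder top ('w2', 1737, np.float64(0.0709), np.float64(0.001))
seat ('w3', 7, np.float64(0.0295), np.float64(0.0005)) holder top ('w3', 1100, np.float64(0.0709), np.float64(0.001))
head ring 0.15201082386359846 button 0.1551574329939616 holder ('w6', 933, np.float64(0.071), np.float64(0.0011))
```

The foot is 53 mm below the mouth against a free seat at 49.8 mm, so the seat has been pressed its full 3 mm.

```bash
python3 -c "
from plant import ctrl
print(ctrl.close_job())"
```

```text
the job is handed in; nothing more can be done
None
```

The tall post is in the holder, upright and released, with the seat pressed about 3 mm onto its hard stop at about 16 N of push; the job is handed in at about 16 s of the 72 s allowed.

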